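Collect the sealed sample jars from the catch tray

ROBOT

A 7-joint arm with a two-finger parallel gripper is mounted at the origin on the work surface. World frame = base frame: x ahead of the robot, y to its left, z up, the work surface at z = 0. Lengths are in m, angles in rad, forces in N, time in s.
With the tool pointing down it reaches from about 0.4 to 0.85 m from the base axis. Payload 10.4 kg.
Tool frame: the origin (TCP) lies midway between the tips of the shut fingers; the grasp point (between the pads) lies 19 mm behind it; z points along the fingers, y is the direction in which the jaws open and shut (so a half turn about z gives the same grasp; the last joint's range is limited). The gripper opens to 85 mm and grips with 20 to 120 N. Pads are 22 mm wide; open, the fingers measure 114 mm over their backs; the gripper's body (76 mm by 85 mm) begins 54 mm behind the grasp point. The pads swing forward as they close: fully open they stand 13 mm farther back than shut.
Start: joints at [-1.188, 0.332, -0.065, 1.46, 0.022, 1.35, -0.088], TCP at [0.247, 0.574, 0.209] pointing down, gripper open.
Joint ranges: [-2.6, 2.6], [-0.5, 2.12], [-1.47, 1.34], [0.16, 2.42], [-1.27, 4.41], [0.06, 2.06], [-2.6, 2.6]. Speed limits (rad/s): [2.22, 2.22, 2.79, 2.79, 3.14, 3.14, 3.14].

INTERFACE

Orientations are given as a unit quaternion [x, y, z, w].
In Python, from workcell import get_obs, camera, calibration, hand_in gives the robot as it stands.
- The arm moves only by the shell command python3 -m handwheel 'ROWS' [FORCE]. ROWS is JSON, a list of rows, each an object with "jaw": the finger opening in mm, from 0 to 85.4; "delta_pos": the shift along the tool's x, y, z scaled (see below), a list of three; "turn": the turn about the tool's z scaled (see below). In form: [{"jaw": jaw, "delta_pos": [tx, ty, tz], "turn": turn}, ...]. A call has 1 to 10 rows; each row is the pose to reach, as a shift and turn from the pose commanded when the call began, along the tool's axes at that moment, turning the shorter way round; what a row does not reach only later rows make up. The controller multiplies each number of a shift by 1 m and each number of a turn by pi rad. A row lasts 1/12 s, in which the tool goes at most 41.7 mm and 7.16 degrees, less where a joint would pass 70% of its speed; a pose out of reach is approached as far as the arm can. A call with a number of a shift or a turn outside -1 to 1 is refused whole. A call with a gripper value outside its range is refused whole. The fingers move at their own pace and stop on an object; FORCE is the grip in N (left out, the last holds). Time passes only in rows, so rows that repeat a pose let the fingers close. It gives the time, the measured TCP pose, the force and the opening at its end, in the units of the state.
- get_obs(): the state, without advancing time (a new reading comes with each control period).
- camera(name): name is "scene" or "side" or "wrist"; returns the picture (420x560x3 uint8, red, green, blue); there is no depth.
- calibration(name): a dict with "mtx" (3x3 intrinsics, pixels), "rvec" (rotation vector, rad) and "tvec" (3), from world to camera coordinates, as OpenCV has them. Camera axes: x right, y down, z forward; pixel columns grow to the right and rows downward; lengths in m; the calibration is good to about 2 mm. A picture is of the moment at which its call begins: read the wrist's pose just before it. calibration takes no time and is no camera call; for the wrist camera it gives the pose at the moment of the call.
- hand_in(): hands the job in, once; it reports no verdict.
The state is a dict: "clock": time; "joint_pos": joint angles; "joint_velocities": joint speeds; "tau": joint torques, N m; "position": TCP position; "ee_rot": TCP orientation; "ft_force": force on the tool from outside, world axes, zero at the start; "torque": the same for the moment, N m; "grip_width": opening from 0.0 (shut) to 1.0 (fully open).
Only numpy, scipy, OpenCV 4.12 (cv2) and the standard library are available. Lean on these libraries where they do the work, as an engineer would, in place of code of your own. Each camera call takes 0.05 s, during which the arm holds its last target.

TASK

The sealing machine has dropped finished sample jars into its catch tray. Pick up the two green-lidded jars one at a time and set each down gently, standing upright on the floor of the blue tote; leave the red-lidded reject jar standing where it is in the tray.

Things in the scene. Friction and masses are not known exactly. Their poses are not given: they have to be found in the camera images.
- jar_a: Finished jar with a green lid: upright amber glass cylinder with white label, 46 mm diameter, 62 mm tall in all (lid: top 17 mm, same diameter), 0.1 to 0.2 kg. Origin at the centre of its underside, z up. It stands in the square aluminium catch tray on the robot's left (230 mm outside, floor 15 mm and rim 34 mm above the bench), which may be turned by up to 12 degrees.
- jar_b: The other finished jar with a green lid, same shape, size and origin as jar_a. The tray holds both green jars, the red one and a low loose grey cap (42 mm wide, 13 mm high, ignore it) in a two by two pattern about 100 mm apart, in any order; at least 35 mm is free between neighbours and 25 mm to the tray's walls. Which jar goes where in the tote does not matter.
- reject: Reject jar with a red lid, otherwise the same as the green-lidded jars (origin at the centre of its underside, z up). It also stands in the catch tray and stays there. The sealing machine, 217 mm high with a clear cover on top, stands left (+y) of the tray, its face 200 mm from the tray's centre; from it a chute, up to 95 mm high, ends at the tray's rim.
- tote: Blue open-topped plastic tote, screwed to the bench on the robot's right. Outside 220 mm along its x, 320 mm along its y, 66 mm high; walls and floor 6 mm thick; inner floor 208 x 308 mm, 6 mm above the bench; empty at the start. Origin at the centre of its underside, z up. Both jars fit side by side along its y, for example 75 mm either side of the centre.
Not all that is in view belongs to the job. What is shaped like the reject but yellow is not meant.

How it is judged:
By the outcome, as a careful person would: the job done as asked, in the order asked, and still so for the second after the job is handed in, with the robot touching nothing.
It also fails if it takes over 61 s, if anything falls off the work surface, if the arm or the gripper's body presses on something with over 40 N, if the wrist force passes 120 N, or if a joint passes its speed limit or range.

## Working session

There is one attempt and no reset: what is moved stays moved. The work goes in short steps, Python scripts to look and compute and a shell command to move; the robot and the scene stay as the last step left them, time stands still between calls to the robot, and variables do not carry over. Pictures are saved under pics/ and viewed, and the job is handed in when it is done.

```bash
mkdir -p pics; python3 - <<'E'
from workcell import *
import cv2
o=get_obs();print(o)
for n in("scene","side","wrist"):
    c=calibration(n);print(n,c)
    cv2.imwrite(f"pics/{n}0.png",camera(n)[:,:,::-1])
E
```

```text
{'clock': 0.0, 'joint_pos': array([-1.18758518,  0.3328456 , -0.06467981,  1.4609388 ,  0.02157672,
        1.34990448, -0.088495  ]), 'joint_velocities': array([-0.00049243, -0.00120033,  0.0024649 , -0.00022621, -0.00212229,
       -0.00107032,  0.00063881]), 'tau': array([-1.91066820e-04, -6.25437355e+01,  4.91072831e-02, -3.91617322e+01,
        1.62509020e-02,  9.71442409e-03, -1.27015326e-05]), 'position': array([0.24657716, 0.57386114, 0.2086335 ]), 'ee_rot': array([ 2.01515247e-01,  9.79485127e-01, -6.91167761e-04, -1.16754057e-04]), 'ft_force': array([-0.13037859, -1.08739095,  0.5450663 ]), 'torque': array([ 0.03702456,  0.03229529, -0.01529488]), 'grip_width': 1.0010361573837077}
scene {'mtx': array([[388.49508072,   0.        , 279.07024961],
       [  0.        , 388.49508072, 209.83991959],
       [  0.        ,   0.        ,   1.        ]]), 'rvec': array([ 1.24353078,  2.24332292, -1.01815075]), 'tvec': array([ 0.30091104, -0.30130795,  1.29164093])}
side {'mtx': array([[505.02635798,   0.        , 270.93315418],
       [  0.        , 505.02635798, 212.19524881],
       [  0.        ,   0.        ,   1.        ]]), 'rvec': array([ 2.24508394, -0.9850045 ,  0.34985139]), 'tvec': array([-0.39568974,  0.37535238,  0.8479785 ])}
wrist {'mtx': array([[331.90095355,   0.        , 279.16128634],
       [  0.        , 331.90095355, 207.1691119 ],
       [  0.        ,   0.        ,   1.        ]]), 'rvec': array([-2.38208745, -1.56934943, -0.2608384 ]), 'tvec': array([-0.62446391, -0.04302241,  0.38118543])}
```

View pics/scene0.png

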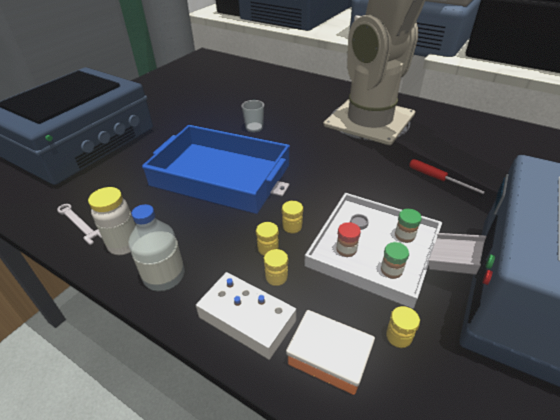

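View pics/side0.png

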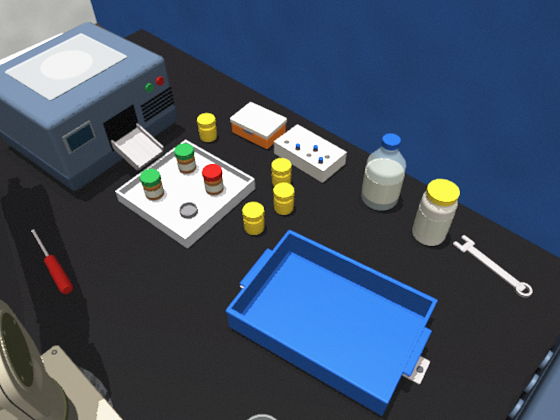

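View pics/wrist0.png

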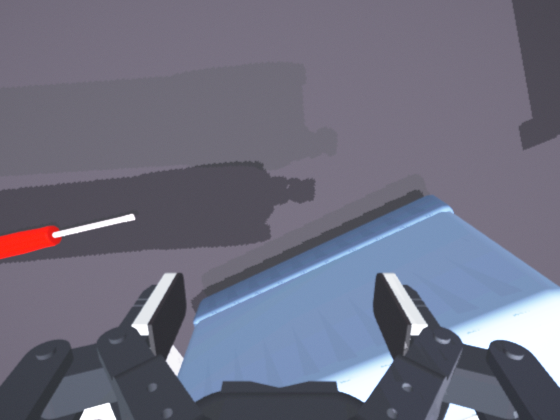

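The scene view (scene0) shows green lids at about (409,218) and (396,252), and the red lid at (348,232). The grey cap is at (359,221). The yellow look-alikes are at (292,213), (267,235), (276,263) and (403,322). The tote is around (218,165). In side0 the green lids are at (151,177) and (185,151), and the red lid is at (212,173).

Next I'll measure these.

```bash
cat > h.py <<'E'
import numpy as np,cv2
from workcell import *
def cal(n):
    c=calibration(n);return c["mtx"],cv2.Rodrigues(c["rvec"])[0],np.array(c["tvec"]).ravel(),c
def proj(n,p):
    K,R,t,c=cal(n);return cv2.projectPoints(np.float64(p).reshape(-1,3),c["rvec"],c["tvec"],K,None)[0].reshape(-1,2)
def ray(n,uv,z,c=None):
    K,R,t,_=c or cal(n);uv=np.atleast_2d(uv)
    d=np.c_[uv,np.ones(len(uv))]@np.linalg.inv(K).T@R;o=-R.T@t
    return o+d*((z-o[2])/d[:,2])[:,None]
def tri(a,ua,b,ub):
    Ka,Ra,ta,_=cal(a);Kb,Rb,tb,_=cal(b)
    X=cv2.triangulatePoints(Ka@np.c_[Ra,ta],Kb@np.c_[Rb,tb],np.float64(ua).reshape(2,1),np.float64(ub).reshape(2,1)).ravel();return X[:3]/X[3]
def blobs(im,lo,hi,mina=40):
    h=cv2.cvtColor(im,cv2.COLOR_BGR2HSV);m=cv2.inRange(h,np.array(lo),np.array(hi))
    n,l,s,c=cv2.connectedComponentsWithStats(m)
    return [(c[i].round(1),s[i].tolist()) for i in range(1,n) if s[i,4]>=mina],l
E
python3 - <<'E'
from h import *
for n in("scene","side"):
    K,R,t,_=cal(n);print(n,"cam",-R.T@t,"tcp px",proj(n,get_obs()["position"]),"base",proj(n,[0,0,0]))
    im=cv2.imread(f"pics/{n}0.png")
    for nm,lo,hi in(("green",(50,100,40),(75,255,255)),("red",(0,170,60),(6,255,255)),("red2",(174,170,60),(180,255,255)),("blue",(105,150,40),(120,255,255))):
        b,_=blobs(im,lo,hi)
        print(nm)
        for c,s in b:
            # lid top: full visible blob centroid approx at z=15+62-~6
            print("  ",c,s,ray(n,c,0.071)[0].round(4))
E
```

```text
scene cam [1.13816662 0.38029109 0.64002004] tcp px [[609.46755642 149.66246838]] base [[369.57718122 119.21360526]]
green
   [410.3 215.9] [400, 209, 21, 16, 256] [0.4752 0.2805 0.071 ]
   [396.7 250.5] [386, 243, 22, 16, 283] [0.5862 0.2902 0.071 ]
   [490.4 260.7] [487, 254, 8, 14, 74] [0.5189 0.4495 0.071 ]
red
   [428.6 168.9] [411, 160, 36, 20, 281] [0.2851 0.2634 0.071 ]
red2
blue
   [215.5 164.9] [142, 125, 148, 85, 8035] [ 0.5442 -0.2006  0.071 ]
   [142.  211.3] [132, 205, 21, 14, 238] [ 0.7668 -0.227   0.071 ]
side cam [ 0.07664516 -0.48947261  0.87810557] tcp px [[-35.84639584 123.0179641 ]] base [[ 35.2741763  435.74201097]]
green
   [148.6  87.1] [145, 83, 9, 9, 63] [0.695  0.5629 0.071 ]
   [183.8 151.1] [174, 143, 20, 17, 268] [0.5887 0.2908 0.071 ]
   [149.8 177.5] [140, 169, 21, 18, 299] [0.4781 0.28   0.071 ]
red
   [159.5  80.4] [156, 77, 8, 8, 45] [0.735  0.5655 0.071 ]
   [211.9 172.5] [202, 164, 20, 18, 279] [0.584  0.1866 0.071 ]
   [ 58.1 274.6] [44, 255, 29, 39, 542] [0.1922 0.1997 0.071 ]
red2
blue
   [399.   83.5] [91, 0, 469, 258, 60522] [1.1612 0.0631 0.071 ]
   [333.3 318.1] [225, 229, 213, 187, 22293] [ 0.4764 -0.2514  0.071 ]
```

```bash
python3 - <<'E'
from h import *
from scipy.spatial.transform import Rotation as Ro
o=get_obs();R=Ro.from_quat(o["ee_rot"]).as_matrix();print("tool axes cols\n",R.round(3))
print("machine top edge (wrist, z=.2/.217):",ray("wrist",[[195,310],[450,205]],.217).round(3))
print("scene machine top-left corner",ray("scene",[[513,162],[478,345]],.217).round(3))
print("side: machine top corners",ray("side",[[0,85],[20,125],[78,185],[135,32],[172,65]],.2).round(3))
for nm,a,b in(("A",(410.3,215.9),(149.8,177.5)),("B",(396.7,250.5),(183.8,151.1)),("R",(348.5,233),(211.9,172.5))): print(nm,tri("scene",a,"side",b).round(4))
print("tote side rim",ray("side",[[291,235],[436,300],[388,403],[230,313]],.066).round(3))
print("tote scene rim",ray("scene",[[146,163],[183,129],[290,150],[265,205]],.066).round(3))
print("tray side rim",ray("side",[[118,195],[187,141],[254,184],[187,242]],.034).round(3))
print("cap",ray("side",[[189,211]],.028),ray("scene",[[359,221]],.028))
for n in("scene","side"):
    im=cv2.imread(f"pics/{n}0.png")
    c=im[170:320,290:520] if n=="scene" else im[120:260,90:290]
    cv2.imwrite(f"pics/{n}crop.png",cv2.resize(c,None,fx=3,fy=3,interpolation=cv2.INTER_CUBIC))
E
```

```text
tool axes cols
 [[-0.919  0.395 -0.   ]
 [ 0.395  0.919 -0.001]
 [-0.    -0.001 -1.   ]]
machine top edge (wrist, z=.2/.217): [[0.257 0.518 0.217]
 [0.252 0.664 0.217]]
scene machine top-left corner [[0.402 0.42  0.217]
 [0.821 0.445 0.217]]
side: machine top corners [[0.37  0.662 0.2  ]
 [0.327 0.491 0.2  ]
 [0.31  0.243 0.2  ]
 [0.726 0.619 0.2  ]
 [0.691 0.425 0.2  ]]
A [0.4774 0.2799 0.0719]
B [0.5878 0.29   0.0722]
R [0.5866 0.1892 0.0672]
tote side rim [[ 0.571 -0.066  0.066]
 [ 0.636 -0.366  0.066]
 [ 0.418 -0.409  0.066]
 [ 0.36  -0.105  0.066]]
tote scene rim [[ 0.626 -0.367  0.066]
 [ 0.447 -0.404  0.066]
 [ 0.382 -0.078  0.066]
 [ 0.603 -0.009  0.066]]
tray side rim [[0.411 0.324 0.034]
 [0.643 0.35  0.034]
 [0.647 0.116 0.034]
 [0.428 0.101 0.034]]
cap [[0.49209091 0.16942155 0.028     ]] [[0.50218367 0.17934971 0.028     ]]
```

View pics/scenecrop.png

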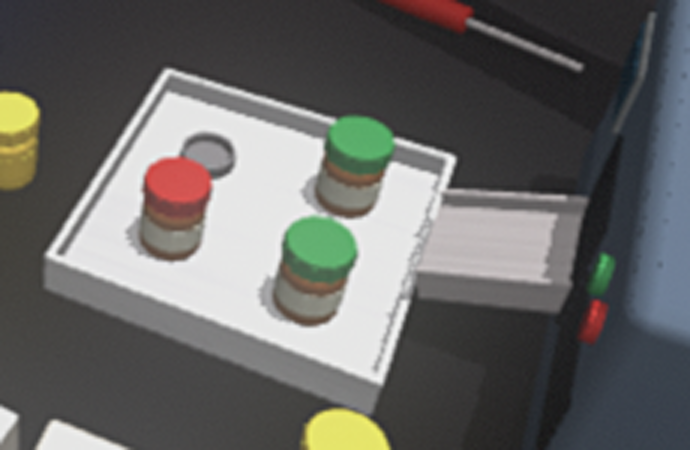

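The crop confirms two green lids, A at scene (410,216) and B at (397,250). The red jar is at (348,233) and the grey cap at (359,221). Candidates I ruled out are the green machine button (490,260), the four yellow jars, and the red reject. The start is close to the machine, so I'll go up first and then cross to above A.

```bash
cat >> h.py <<'E'
from scipy.spatial.transform import Rotation as Ro
def go(p,yaw=None):
    """delta to world TCP p, tool-y world yaw (deg, mod 180)"""
    o=get_obs();R=Ro.from_quat(o["ee_rot"]).as_matrix()
    d=R.T@(np.array(p)-o["position"]);a=np.degrees(np.arctan2(R[1,1],R[0,1]))
    s="t=%.2f pos %s yaw %.1f width %.3f F %s j7 %.2f"%(o["clock"],o["position"].round(4),a,o["grip_width"],o["ft_force"].round(1),o["joint_pos"][6])
    print(s,"\n delta",d.round(4),end=" ")
    if yaw is not None:
        e=(yaw-a+90)%180-90; print("turn",round(-e/180,4))
    else: print()
E
python3 - <<'E'
from h import *
go([.477,.28,.33],5.2)
K,R,t,_=cal("wrist");print(-R.T@t)
E
```

```text
t=0.15 pos [0.2466 0.574  0.2088] yaw 66.8 width 1.002 F [-0.2 -0.4  0.1] j7 -0.09 
 delta [-0.3277 -0.1793 -0.121 ] turn 0.342
[0.17021094 0.60711227 0.37372583]
```

```bash
python3 -m handwheel '[{"jaw":85,"delta_pos":[0,0,-0.04],"turn":0},{"jaw":85,"delta_pos":[0,0,-0.08],"turn":0},{"jaw":85,"delta_pos":[0,0,-0.12],"turn":0},{"jaw":85,"delta_pos":[0,0,-0.12],"turn":0},{"jaw":85,"delta_pos":[-0.328,-0.179,-0.121],"turn":0.342},{"jaw":85,"delta_pos":[-0.328,-0.179,-0.121],"turn":0.342},{"jaw":85,"delta_pos":[-0.328,-0.179,-0.121],"turn":0.342},{"jaw":85,"delta_pos":[-0.328,-0.179,-0.121],"turn":0.342},{"jaw":85,"delta_pos":[-0.328,-0.179,-0.121],"turn":0.342},{"jaw":85,"delta_pos":[-0.328,-0.179,-0.121],"turn":0.342}]' 60; python3 -c "
from h import *
go([.477,.28,.23],5.2)"
```

```text
clock: 0.98
position: [0.4019, 0.3757, 0.33]
ee_rot: [0.549, 0.836, 0.0, -0.0]
ft_force: [1.5, 0.2, -0.6]
grip_width: 0.994
t=0.98 pos [0.4019 0.3757 0.33  ] yaw 23.4 width 0.994 F [ 1.5  0.2 -0.6] j7 -0.41 
 delta [-0.1177  0.0308  0.1   ] turn 0.1012
```

```bash
python3 -m handwheel '[{"jaw":85,"delta_pos":[-0.118,0.031,0],"turn":0.101},{"jaw":85,"delta_pos":[-0.118,0.031,0],"turn":0.101},{"jaw":85,"delta_pos":[-0.118,0.031,0],"turn":0.101},{"jaw":85,"delta_pos":[-0.118,0.031,0.04],"turn":0.101},{"jaw":85,"delta_pos":[-0.118,0.031,0.08],"turn":0.101},{"jaw":85,"delta_pos":[-0.118,0.031,0.08],"turn":0.101},{"jaw":85,"delta_pos":[-0.118,0.031,0.08],"turn":0.101}]'; python3 -c "
from h import *
go([.477,.28,.25],5.2)
cv2.imwrite('pics/w1.png',camera('wrist')[:,:,::-1])
im=cv2.imread('pics/w1.png')
for z in (.077,.07):
  for nm,lo,hi in(('green',(50,100,40),(75,255,255)),('red',(0,170,60),(6,255,255))):
    for c,s in blobs(im,lo,hi,150)[0]: print(z,nm,c,s,ray('wrist',c,z)[0].round(4))
"
```

```text
clock: 1.57
position: [0.4759, 0.2818, 0.2492]
ee_rot: [0.672, 0.741, -0.002, -0.0]
ft_force: [-0.2, 1.0, 1.5]
grip_width: 0.997
t=1.57 pos [0.4759 0.2818 0.2492] yaw 5.6 width 0.997 F [-0.2  1.   1.5] j7 -0.49 
 delta [-0.0019  0.0009 -0.0008] turn 0.0024
0.077 green [526.6   3.4] [508, 0, 42, 9, 305] [0.6817 0.463  0.077 ]
0.077 green [283.2 176.9] [262, 155, 43, 44, 1494] [0.4817 0.2836 0.077 ]
0.077 green [387.1 177.6] [363, 155, 48, 46, 1577] [0.5903 0.2936 0.077 ]
0.077 red [ 54.6 167.7] [41, 126, 28, 83, 1878] [0.2443 0.27   0.077 ]
0.077 red [365.1 262.1] [345, 243, 42, 40, 1239] [0.5854 0.1932 0.077 ]
0.07 green [526.6   3.4] [508, 0, 42, 9, 305] [0.6861 0.465  0.07  ]
0.07 green [283.2 176.9] [262, 155, 43, 44, 1494] [0.482  0.2819 0.07  ]
0.07 green [387.1 177.6] [363, 155, 48, 46, 1577] [0.5928 0.2921 0.07  ]
0.07 red [ 54.6 167.7] [41, 126, 28, 83, 1878] [0.2396 0.268  0.07  ]
0.07 red [365.1 262.1] [345, 243, 42, 40, 1239] [0.5878 0.1896 0.07  ]
```

View pics/w1.png

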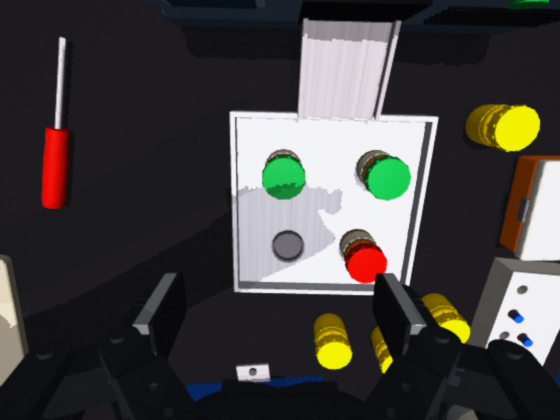

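The wrist view (w1) shows green lids at (283,177) and (387,178), the red lid at (365,262) and the cap at (288,245). This agrees with the static views to within about 4 mm. I'll descend on A and stop above it for a check.

```bash
python3 -c "
from h import *
go([.480,.282,.036],5.2)"; 
```

```text
t=1.62 pos [0.477  0.2827 0.2515] yaw 5.6 width 0.992 F [0.1 0.2 0.9] j7 -0.49 
 delta [-0.001   0.0029  0.2155] turn 0.0025
```

```bash
python3 -m handwheel '[{"jaw":85,"delta_pos":[-0.001,0.003,0.04],"turn":0},{"jaw":85,"delta_pos":[-0.001,0.003,0.08],"turn":0},{"jaw":85,"delta_pos":[-0.001,0.003,0.12],"turn":0},{"jaw":85,"delta_pos":[-0.001,0.003,0.14],"turn":0},{"jaw":85,"delta_pos":[-0.001,0.003,0.14],"turn":0}]'; python3 -c "
from h import *
cv2.imwrite('pics/w2.png',camera('wrist')[:,:,::-1])
im=cv2.imread('pics/w2.png')
for c,s in blobs(im,(50,100,40),(75,255,255),150)[0]: print(c,s,ray('wrist',c,.077)[0].round(4))
go([.480,.282,.036],5.2)"
```

```text
clock: 2.03
position: [0.479, 0.2815, 0.1083]
ee_rot: [0.671, 0.741, -0.002, -0.0]
ft_force: [-0.7, -0.3, 0.5]
grip_width: 0.995
[280.2 227.6] [245, 192, 71, 71, 3930] [0.4815 0.2836 0.077 ]
[447.9 228.6] [407, 192, 82, 73, 4367] [0.5897 0.2937 0.077 ]
t=2.08 pos [0.4803 0.2823 0.111 ] yaw 5.7 width 0.996 F [0.3 0.6 0.4] j7 -0.46 
 delta [-0.0002 -0.0003  0.075 ] turn 0.0026
```

View pics/w2.png

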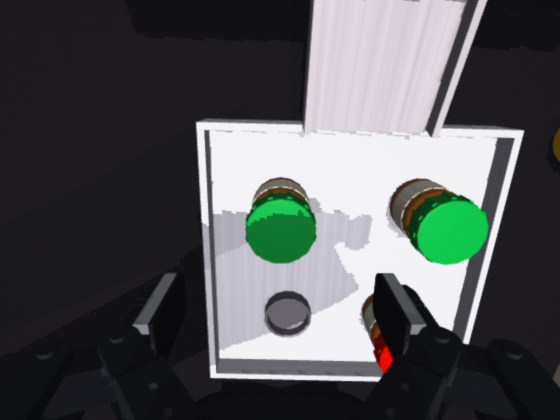

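The lid is at (280,228), centred between the fingers, so I'll descend and grip.

```bash
python3 -m handwheel '[{"jaw":85,"delta_pos":[0.001,0.001,0.03],"turn":0},{"jaw":85,"delta_pos":[0.001,0.001,0.055],"turn":0},{"jaw":85,"delta_pos":[0.001,0.001,0.075],"turn":0},{"jaw":85,"delta_pos":[0.001,0.001,0.075],"turn":0},{"jaw":85,"delta_pos":[0.001,0.001,0.075],"turn":0}]' 50; python3 -m handwheel '[{"jaw":40,"delta_pos":[0,0,0],"turn":0},{"jaw":40,"delta_pos":[0,0,0],"turn":0},{"jaw":40,"delta_pos":[0,0,0],"turn":0},{"jaw":40,"delta_pos":[0,0,0],"turn":0},{"jaw":40,"delta_pos":[0,0,0],"turn":0},{"jaw":40,"delta_pos":[0,0,0],"turn":0},{"jaw":40,"delta_pos":[0,0,0],"turn":0},{"jaw":40,"delta_pos":[0,0,0],"turn":0}]' 50;python3 -c "
from h import *
go([.480,.282,.2],5.2)"
```

```text
clock: 2.5
position: [0.4824, 0.2838, 0.0377]
ee_rot: [0.672, 0.741, 0.001, 0.0]
ft_force: [-0.6, 0.2, 0.1]
grip_width: 0.995
clock: 3.17
position: [0.482, 0.2834, 0.037]
ee_rot: [0.672, 0.741, 0.001, 0.0]
ft_force: [-1.4, -1.0, 9.1]
grip_width: 0.523
t=3.17 pos [0.482  0.2834 0.037 ] yaw 5.6 width 0.523 F [-1.4 -1.   9.1] j7 -0.44 
 delta [-0.0009 -0.0017 -0.163 ] turn 0.0022
```

```bash
python3 -m handwheel '[{"jaw":30,"delta_pos":[0,0,-0.01],"turn":0},{"jaw":30,"delta_pos":[0,0,-0.03],"turn":0},{"jaw":30,"delta_pos":[0,0,-0.06],"turn":0},{"jaw":30,"delta_pos":[0,0,-0.10],"turn":0},{"jaw":30,"delta_pos":[0,0,-0.14],"turn":0},{"jaw":30,"delta_pos":[0,0,-0.16],"turn":0},{"jaw":30,"delta_pos":[0,0,-0.16],"turn":0},{"jaw":30,"delta_pos":[0,0,-0.16],"turn":0}]' 60; python3 -c "
from h import *
cv2.imwrite('pics/w3.png',camera('wrist')[:,:,::-1])
cv2.imwrite('pics/s3.png',camera('side')[:,:,::-1])
go([.480,.282,.2],5.2)"
```

```text
clock: 3.83
position: [0.4815, 0.2828, 0.1968]
ee_rot: [0.672, 0.741, 0.001, 0.0]
ft_force: [-1.0, -0.1, -2.2]
grip_width: 0.515
t=3.93 pos [0.4803 0.2821 0.1941] yaw 5.6 width 0.512 F [ 0.   0.4 -0.9] j7 -0.47 
 delta [-0.     -0.0004 -0.0059] turn 0.0022
```

View pics/w3.png

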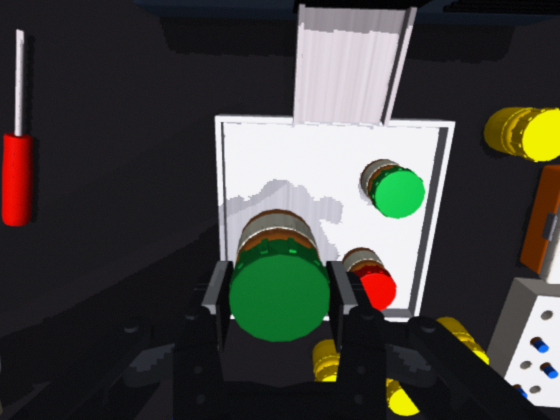

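View pics/s3.png

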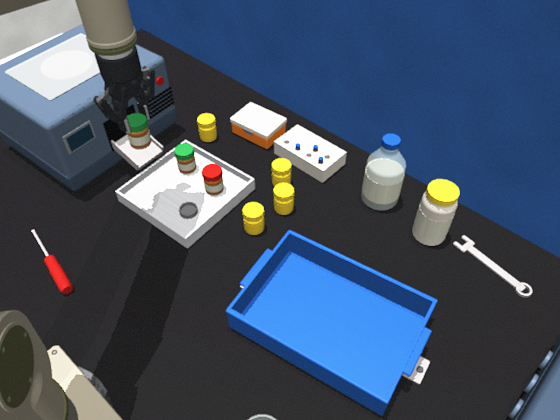

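Jar A is held upright: wrist (280,295), side (138,130). B and red are undisturbed. Side-view rim corners put the tote centre near (0.496,-0.237) with a yaw of about 11.5°. I'll carry the jar there and look from above.

```bash
python3 -c "
from h import *
go([.511,-.310,.24],11.5)"
```

```text
t=3.93 pos [0.4803 0.2821 0.1941] yaw 5.6 width 0.512 F [ 0.   0.4 -0.9] j7 -0.47 
 delta [-0.5923 -0.0273 -0.0453] turn -0.0328
```

```bash
python3 -m handwheel '[{"jaw":30,"delta_pos":[-0.01,0,-0.02],"turn":0},{"jaw":30,"delta_pos":[-0.03,0,-0.04],"turn":0},{"jaw":30,"delta_pos":[-0.06,-0.003,-0.045],"turn":0},{"jaw":30,"delta_pos":[-0.10,-0.005,-0.045],"turn":0},{"jaw":30,"delta_pos":[-0.14,-0.007,-0.045],"turn":-0.01},{"jaw":30,"delta_pos":[-0.18,-0.009,-0.045],"turn":-0.02},{"jaw":30,"delta_pos":[-0.22,-0.011,-0.045],"turn":-0.03},{"jaw":30,"delta_pos":[-0.26,-0.013,-0.045],"turn":-0.033},{"jaw":30,"delta_pos":[-0.30,-0.015,-0.045],"turn":-0.033},{"jaw":30,"delta_pos":[-0.33,-0.016,-0.045],"turn":-0.033}]'; python3 -c "
from h import *
go([.511,-.310,.24],11.5)"
```

```text
clock: 4.77
position: [0.496, -0.0512, 0.2388]
ee_rot: [0.633, 0.774, -0.001, -0.001]
ft_force: [0.8, -0.9, -1.8]
grip_width: 0.514
t=4.77 pos [ 0.496  -0.0512  0.2388] yaw 11.4 width 0.514 F [ 0.8 -0.9 -1.8] j7 0.22 
 delta [-0.2567 -0.0364 -0.001 ] turn -0.0006
```

```bash
python3 -m handwheel '[{"jaw":30,"delta_pos":[-0.04,-0.006,0],"turn":0},{"jaw":30,"delta_pos":[-0.08,-0.011,0],"turn":0},{"jaw":30,"delta_pos":[-0.12,-0.017,0],"turn":0},{"jaw":30,"delta_pos":[-0.16,-0.023,0],"turn":0},{"jaw":30,"delta_pos":[-0.20,-0.028,0],"turn":0},{"jaw":30,"delta_pos":[-0.23,-0.033,0],"turn":0},{"jaw":30,"delta_pos":[-0.25,-0.036,0],"turn":0},{"jaw":30,"delta_pos":[-0.257,-0.036,0],"turn":0},{"jaw":30,"delta_pos":[-0.257,-0.036,0],"turn":0}]'; python3 -c "
from h import *
go([.511,-.310,.1],11.5)
cv2.imwrite('pics/w4.png',camera('wrist')[:,:,::-1])
cv2.imwrite('pics/s4.png',camera('side')[:,:,::-1])
np.savez('pics/w4cal.npz',**calibration('wrist'))"
```

```text
clock: 5.52
position: [0.5122, -0.308, 0.2384]
ee_rot: [0.634, 0.774, -0.001, -0.001]
ft_force: [0.6, 0.3, -1.2]
grip_width: 0.515
t=5.52 pos [ 0.5122 -0.308   0.2384] yaw 11.4 width 0.515 F [ 0.6  0.3 -1.2] j7 0.83 
 delta [-0.0017 -0.0012  0.1384] turn -0.0008
```

View pics/w4.png

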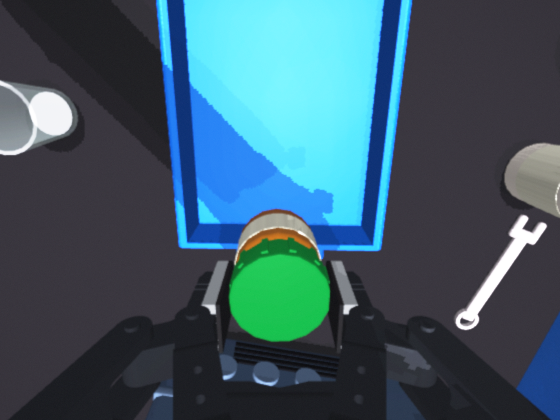

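View pics/s4.png

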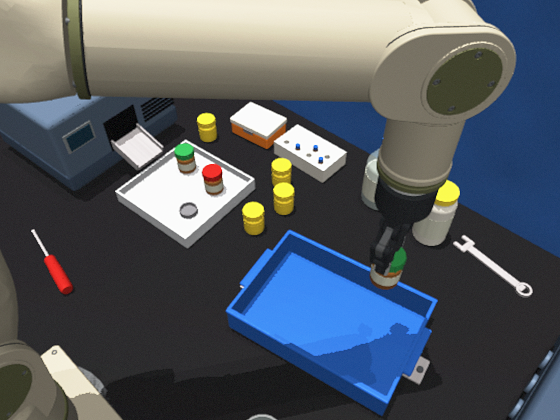

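```bash
python3 -c "
from h import *
print(ray('wrist',[[180,248],[382,249],[160,0],[412,0]],.066).round(3))
print(ray('wrist',[[199,224],[362,223],[187,0],[388,0]],.006).round(3))"
```

```text
[[ 0.421 -0.407  0.066]
 [ 0.643 -0.362  0.066]
 [ 0.378 -0.168  0.066]
 [ 0.597 -0.123  0.066]]
[[ 0.427 -0.4    0.006]
 [ 0.633 -0.357  0.006]
 [ 0.384 -0.152  0.006]
 [ 0.59  -0.11   0.006]]
```

```bash
python3 -c "
from h import *
go([.515,-.301,.04],11.4)"
```

```text
t=5.62 pos [ 0.5133 -0.3052  0.239 ] yaw 11.6 width 0.517 F [ 0.9 -0.  -0.6] j7 0.83 
 delta [0.0035 0.0028 0.199 ] turn 0.001
```

```bash
python3 -m handwheel '[{"jaw":30,"delta_pos":[0.003,0.002,0.03],"turn":0},{"jaw":30,"delta_pos":[0.003,0.002,0.07],"turn":0},{"jaw":30,"delta_pos":[0.003,0.002,0.11],"turn":0},{"jaw":30,"delta_pos":[0.003,0.002,0.145],"turn":0},{"jaw":30,"delta_pos":[0.003,0.002,0.17],"turn":0},{"jaw":30,"delta_pos":[0.003,0.002,0.185],"turn":0},{"jaw":30,"delta_pos":[0.003,0.002,0.195],"turn":0},{"jaw":30,"delta_pos":[0.003,0.002,0.199],"turn":0},{"jaw":30,"delta_pos":[0.003,0.002,0.199],"turn":0}]';  python3 -c "
from h import *
go([.515,-.301,.029],11.4)"
```

```text
clock: 6.37
position: [0.515, -0.302, 0.0408]
ee_rot: [0.632, 0.775, 0.0, -0.0]
ft_force: [0.1, 0.5, -1.1]
grip_width: 0.52
t=6.37 pos [ 0.515  -0.302   0.0408] yaw 11.6 width 0.520 F [ 0.1  0.5 -1.1] j7 0.92 
 delta [0.0009 0.0002 0.0118] turn 0.0012
```

Now slowly, about 1 mm per row, watching the force.

```bash
python3 -m handwheel '[{"jaw":30,"delta_pos":[0,0,0.002],"turn":0},{"jaw":30,"delta_pos":[0,0,0.004],"turn":0},{"jaw":30,"delta_pos":[0,0,0.006],"turn":0},{"jaw":30,"delta_pos":[0,0,0.007],"turn":0},{"jaw":30,"delta_pos":[0,0,0.008],"turn":0},{"jaw":30,"delta_pos":[0,0,0.009],"turn":0},{"jaw":30,"delta_pos":[0,0,0.01],"turn":0},{"jaw":30,"delta_pos":[0,0,0.01],"turn":0}]'; python3 -m handwheel '[{"jaw":30,"delta_pos":[0,0,0.001],"turn":0},{"jaw":30,"delta_pos":[0,0,0.001],"turn":0}]'
```

```text
clock: 7.03
position: [0.5147, -0.3031, 0.0309]
ee_rot: [0.632, 0.775, 0.0, -0.0]
ft_force: [0.4, -0.0, -1.4]
grip_width: 0.512
clock: 7.2
position: [0.5147, -0.3031, 0.0299]
ee_rot: [0.632, 0.775, 0.0, -0.0]
ft_force: [-0.0, -0.4, 0.2]
grip_width: 0.516
```

```bash
for i in 1 2 3; do echo; done; python3 -m handwheel '[{"jaw":30,"delta_pos":[0,0,0.001],"turn":0},{"jaw":30,"delta_pos":[0,0,0.001],"turn":0}]';python3 -m handwheel '[{"jaw":30,"delta_pos":[0,0,0.001],"turn":0},{"jaw":30,"delta_pos":[0,0,0.001],"turn":0}]'
```

```text
clock: 7.37
position: [0.5147, -0.3031, 0.0289]
ee_rot: [0.632, 0.775, -0.0, -0.0]
ft_force: [-0.8, 1.0, -1.1]
grip_width: 0.512
clock: 7.53
position: [0.5149, -0.3034, 0.0283]
ee_rot: [0.633, 0.775, 0.0, 0.0]
ft_force: [-1.4, 0.7, 2.3]
grip_width: 0.509
```

```bash
python3 -m handwheel '[{"jaw":30,"delta_pos":[0,0,0.001],"turn":0},{"jaw":30,"delta_pos":[0,0,0.001],"turn":0}]'
```

```text
clock: 7.7
position: [0.5149, -0.3037, 0.0282]
ee_rot: [0.633, 0.774, 0.0, 0.0]
ft_force: [-3.6, 1.0, 11.0]
grip_width: 0.511
```

Contact at 11 N, so the jar is standing. I'll release and retreat upward.

```bash
python3 -m handwheel '[{"jaw":52,"delta_pos":[0,0,-0.001],"turn":0},{"jaw":60,"delta_pos":[0,0,-0.001],"turn":0},{"jaw":80,"delta_pos":[0,0,-0.001],"turn":0},{"jaw":80,"delta_pos":[0,0,-0.001],"turn":0},{"jaw":80,"delta_pos":[0,0,-0.001],"turn":0}]'; python3 -m handwheel '[{"jaw":80,"delta_pos":[0,0,-0.015],"turn":0},{"jaw":80,"delta_pos":[0,0,-0.04],"turn":0},{"jaw":80,"delta_pos":[0,0,-0.08],"turn":0},{"jaw":80,"delta_pos":[0,0,-0.12],"turn":0},{"jaw":80,"delta_pos":[0,0,-0.16],"turn":0},{"jaw":80,"delta_pos":[0,0,-0.20],"turn":0},{"jaw":80,"delta_pos":[0,0,-0.20],"turn":0}]'; python3 -c "
from h import *
cv2.imwrite('pics/w5.png',camera('wrist')[:,:,::-1])
go([.590,.293,.23],5.2)"
```

```text
clock: 8.12
position: [0.5147, -0.303, 0.0279]
ee_rot: [0.632, 0.775, 0.0, -0.0]
ft_force: [-0.8, 0.1, -0.0]
grip_width: 0.94
clock: 8.7
position: [0.5172, -0.3053, 0.2361]
ee_rot: [0.633, 0.774, 0.002, 0.005]
ft_force: [0.6, -1.2, 0.8]
grip_width: 0.932
t=8.75 pos [ 0.5164 -0.3044  0.2324] yaw 11.5 width 0.935 F [ 0.5 -0.1 -1. ] j7 0.83 
 delta [0.5707 0.1915 0.0015] turn 0.0352
```

View pics/w5.png

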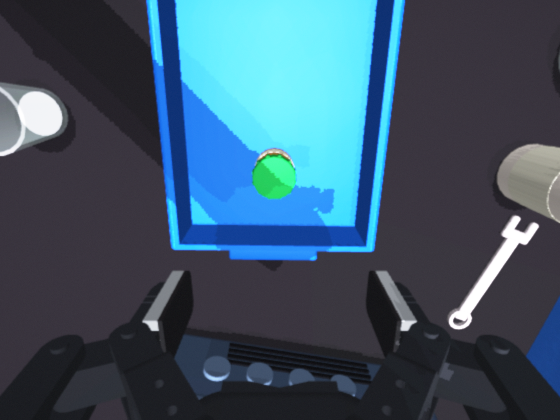

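Jar A stands upright in the tote, lid at (274,176). Now to B.

```bash
python3 -m handwheel '[{"jaw":85,"delta_pos":[0.02,0.007,0],"turn":0},{"jaw":85,"delta_pos":[0.06,0.02,0],"turn":0},{"jaw":85,"delta_pos":[0.10,0.034,0],"turn":0},{"jaw":85,"delta_pos":[0.139,0.047,0],"turn":0.01},{"jaw":85,"delta_pos":[0.178,0.06,0],"turn":0.02},{"jaw":85,"delta_pos":[0.217,0.073,0],"turn":0.03},{"jaw":85,"delta_pos":[0.256,0.086,0],"turn":0.035},{"jaw":85,"delta_pos":[0.295,0.099,0],"turn":0.035},{"jaw":85,"delta_pos":[0.334,0.112,0],"turn":0.035},{"jaw":85,"delta_pos":[0.36,0.121,0],"turn":0.035}]'; python3 -c "
from h import *
go([.590,.293,.23],5.2)"
```

```text
clock: 9.58
position: [0.5605, 0.0787, 0.2268]
ee_rot: [0.673, 0.74, -0.0, -0.001]
ft_force: [-0.2, 0.0, -1.1]
grip_width: 0.997
t=9.58 pos [0.5605 0.0787 0.2268] yaw 5.5 width 0.997 F [-0.2  0.  -1.1] j7 -0.03 
 delta [ 0.2105  0.0498 -0.0031] turn 0.0015
```

```bash
python3 -m handwheel '[{"jaw":85,"delta_pos":[0.038,0.01,0],"turn":0},{"jaw":85,"delta_pos":[0.076,0.018,0],"turn":0},{"jaw":85,"delta_pos":[0.115,0.027,0],"turn":0},{"jaw":85,"delta_pos":[0.155,0.037,0],"turn":0},{"jaw":85,"delta_pos":[0.185,0.044,0],"turn":0},{"jaw":85,"delta_pos":[0.205,0.049,0],"turn":0},{"jaw":85,"delta_pos":[0.21,0.05,0],"turn":0.001},{"jaw":85,"delta_pos":[0.21,0.05,0.04],"turn":0.001},{"jaw":85,"delta_pos":[0.21,0.05,0.08],"turn":0.001},{"jaw":85,"delta_pos":[0.21,0.05,0.08],"turn":0.001}]'; python3 -m handwheel '[{"jaw":85,"delta_pos":[0,0,0.03],"turn":0},{"jaw":85,"delta_pos":[0,0,0.03],"turn":0}]'; python3 -c "
from h import *
cv2.imwrite('pics/w6.png',camera('wrist')[:,:,::-1])
im=cv2.imread('pics/w6.png')
for c,s in blobs(im,(50,100,40),(75,255,255),150)[0]: print(c,s,ray('wrist',c,.077)[0].round(4))
go([.590,.293,.036],5.2)"
```

```text
clock: 10.42
position: [0.5877, 0.2849, 0.1394]
ee_rot: [0.675, 0.737, -0.006, -0.002]
ft_force: [-1.9, -1.3, -0.9]
grip_width: 0.998
clock: 10.58
position: [0.5899, 0.2858, 0.1145]
ee_rot: [0.676, 0.737, -0.003, -0.001]
ft_force: [-0.7, -0.3, -1.3]
grip_width: 0.994
[279.4 215.7] [244, 180, 71, 71, 3792] [0.5907 0.2935 0.077 ]
t=10.63 pos [0.5907 0.2863 0.117 ] yaw 5.0 width 0.997 F [-0.3  0.   0.7] j7 -0.29 
 delta [0.0069 0.0002 0.081 ] turn -0.001
```

View pics/w6.png

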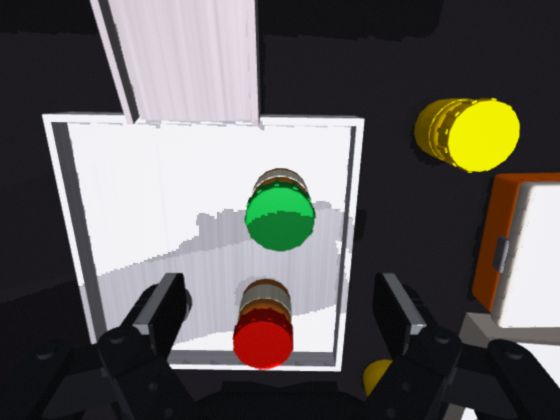

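The green lid is at (279,216), centred between the fingers, with red clear at (263,338). I'll go down with a 7 mm +y shift.

```bash
python3 -m handwheel '[{"jaw":85,"delta_pos":[0.006,0,0.01],"turn":0},{"jaw":85,"delta_pos":[0.006,0,0.035],"turn":0},{"jaw":85,"delta_pos":[0.006,0,0.06],"turn":0},{"jaw":85,"delta_pos":[0.006,0,0.08],"turn":0},{"jaw":85,"delta_pos":[0.006,0,0.08],"turn":0},{"jaw":85,"delta_pos":[0.006,0,0.08],"turn":0}]' 50; python3 -m handwheel '[{"jaw":40,"delta_pos":[0,0,0],"turn":0},{"jaw":40,"delta_pos":[0,0,0],"turn":0},{"jaw":40,"delta_pos":[0,0,0],"turn":0},{"jaw":40,"delta_pos":[0,0,0],"turn":0},{"jaw":40,"delta_pos":[0,0,0],"turn":0},{"jaw":40,"delta_pos":[0,0,0],"turn":0},{"jaw":40,"delta_pos":[0,0,0],"turn":0},{"jaw":40,"delta_pos":[0,0,0],"turn":0}]' 50
```

```text
clock: 11.13
position: [0.5916, 0.2938, 0.039]
ee_rot: [0.675, 0.738, 0.0, -0.0]
ft_force: [0.0, -0.2, 0.7]
grip_width: 0.996
clock: 11.8
position: [0.5921, 0.2941, 0.04]
ee_rot: [0.675, 0.738, 0.001, 0.0]
ft_force: [-2.8, 0.1, 8.1]
grip_width: 0.515
```

```bash
python3 -m handwheel '[{"jaw":30,"delta_pos":[0,0,-0.01],"turn":0},{"jaw":30,"delta_pos":[0,0,-0.03],"turn":0},{"jaw":30,"delta_pos":[0,0,-0.06],"turn":0},{"jaw":30,"delta_pos":[0,0,-0.10],"turn":0},{"jaw":30,"delta_pos":[0,0,-0.14],"turn":0},{"jaw":30,"delta_pos":[0,0,-0.18],"turn":0},{"jaw":30,"delta_pos":[0,0,-0.20],"turn":0},{"jaw":30,"delta_pos":[0,0,-0.20],"turn":0}]' 60; python3 -c "
from h import *
cv2.imwrite('pics/w7.png',camera('wrist')[:,:,::-1])
go([.485,-.154,.24],11.5)"
```

```text
clock: 12.47
position: [0.5935, 0.294, 0.2452]
ee_rot: [0.675, 0.737, 0.005, 0.001]
ft_force: [-0.2, -0.1, -0.6]
grip_width: 0.513
t=12.52 pos [0.5925 0.2937 0.2417] yaw 5.0 width 0.511 F [ 0.3 -0.4 -2.7] j7 -0.32 
 delta [-4.365e-01 -1.464e-01 -1.000e-04] turn -0.0359
```

View pics/w7.png

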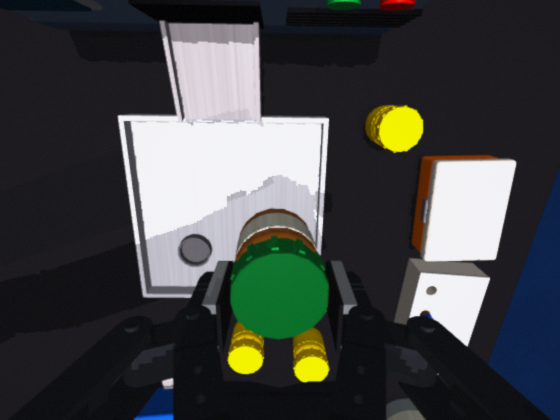

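Jar B is held at wrist (280,285); red is hidden behind it. Next I'll carry B to the second slot.

```bash
python3 -m handwheel '[{"jaw":30,"delta_pos":[-0.015,-0.005,0],"turn":0},{"jaw":30,"delta_pos":[-0.04,-0.013,0],"turn":0},{"jaw":30,"delta_pos":[-0.075,-0.025,0],"turn":0},{"jaw":30,"delta_pos":[-0.11,-0.037,0],"turn":-0.01},{"jaw":30,"delta_pos":[-0.148,-0.05,0],"turn":-0.02},{"jaw":30,"delta_pos":[-0.186,-0.062,0],"turn":-0.03},{"jaw":30,"delta_pos":[-0.224,-0.075,0],"turn":-0.036},{"jaw":30,"delta_pos":[-0.262,-0.088,0],"turn":-0.036},{"jaw":30,"delta_pos":[-0.30,-0.1,0],"turn":-0.036},{"jaw":30,"delta_pos":[-0.33,-0.11,0],"turn":-0.036}]'; python3 -c "
from h import *
go([.485,-.154,.24],11.5)"
```

```text
clock: 13.35
position: [0.509, -0.0482, 0.237]
ee_rot: [0.633, 0.774, -0.001, -0.001]
ft_force: [0.9, -0.6, -2.2]
grip_width: 0.517
t=13.35 pos [ 0.509  -0.0482  0.237 ] yaw 11.4 width 0.517 F [ 0.9 -0.6 -2.2] j7 0.24 
 delta [-0.099  -0.0445 -0.0029] turn -0.0004
```

```bash
python3 -m handwheel '[{"jaw":30,"delta_pos":[-0.03,-0.012,0],"turn":0},{"jaw":30,"delta_pos":[-0.06,-0.027,0],"turn":0},{"jaw":30,"delta_pos":[-0.085,-0.038,0],"turn":0},{"jaw":30,"delta_pos":[-0.099,-0.044,0],"turn":0},{"jaw":30,"delta_pos":[-0.099,-0.044,0],"turn":0},{"jaw":30,"delta_pos":[-0.099,-0.044,0],"turn":0}]'; python3 -c "
from h import *
cv2.imwrite('pics/s8.png',camera('side')[:,:,::-1])
go([.485,-.154,.045],11.4)"
```

```text
clock: 13.85
position: [0.4867, -0.1512, 0.2371]
ee_rot: [0.633, 0.774, -0.0, -0.001]
ft_force: [0.3, 0.2, -2.2]
grip_width: 0.511
t=13.90 pos [ 0.4872 -0.1501  0.2372] yaw 11.5 width 0.513 F [-0.4 -0.3 -2.1] j7 0.45 
 delta [-0.0036 -0.0026  0.1922] turn 0.0008
```

View pics/s8.png

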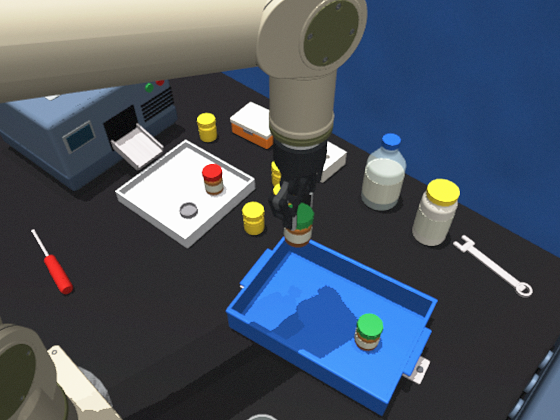

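Jar A stands at side (369,330) and red is unmoved at (212,178). Jar B is at (298,225), above the free half of the tote. Lowering B.

```bash
python3 -m handwheel '[{"jaw":30,"delta_pos":[-0.003,-0.002,0.03],"turn":0},{"jaw":30,"delta_pos":[-0.003,-0.002,0.07],"turn":0},{"jaw":30,"delta_pos":[-0.003,-0.002,0.11],"turn":0},{"jaw":30,"delta_pos":[-0.003,-0.002,0.145],"turn":0},{"jaw":30,"delta_pos":[-0.003,-0.002,0.17],"turn":0},{"jaw":30,"delta_pos":[-0.003,-0.002,0.183],"turn":0},{"jaw":30,"delta_pos":[-0.003,-0.002,0.19],"turn":0},{"jaw":30,"delta_pos":[-0.003,-0.002,0.192],"turn":0},{"jaw":30,"delta_pos":[-0.003,-0.002,0.192],"turn":0}]'; python3 -m handwheel '[{"jaw":30,"delta_pos":[0,0,0.002],"turn":0},{"jaw":30,"delta_pos":[0,0,0.004],"turn":0},{"jaw":30,"delta_pos":[0,0,0.006],"turn":0},{"jaw":30,"delta_pos":[0,0,0.008],"turn":0},{"jaw":30,"delta_pos":[0,0,0.01],"turn":0},{"jaw":30,"delta_pos":[0,0,0.01],"turn":0}]'
```

```text
clock: 14.65
position: [0.4864, -0.1534, 0.0461]
ee_rot: [0.632, 0.775, -0.0, -0.0]
ft_force: [-0.4, 0.4, -1.4]
grip_width: 0.51
clock: 15.15
position: [0.4861, -0.154, 0.0358]
ee_rot: [0.632, 0.775, -0.0, -0.0]
ft_force: [-0.8, -0.0, -0.8]
grip_width: 0.512
```

Contact is expected near z = 0.030.

```bash
python3 -m handwheel '[{"jaw":30,"delta_pos":[0,0,0.001],"turn":0},{"jaw":30,"delta_pos":[0,0,0.002],"turn":0},{"jaw":30,"delta_pos":[0,0,0.003],"turn":0},{"jaw":30,"delta_pos":[0,0,0.003],"turn":0}]'; python3 -m handwheel '[{"jaw":30,"delta_pos":[0,0,0.001],"turn":0},{"jaw":30,"delta_pos":[0,0,0.001],"turn":0}]'
```

```text
clock: 15.48
position: [0.4861, -0.1541, 0.0329]
ee_rot: [0.632, 0.775, -0.0, -0.0]
ft_force: [0.4, 0.8, -1.6]
grip_width: 0.514
clock: 15.65
position: [0.4862, -0.1541, 0.0319]
ee_rot: [0.632, 0.775, -0.0, -0.0]
ft_force: [-0.9, 0.1, -1.6]
grip_width: 0.514
```

```bash
python3 -m handwheel '[{"jaw":30,"delta_pos":[0,0,0.001],"turn":0},{"jaw":30,"delta_pos":[0,0,0.001],"turn":0}]'; python3 -m handwheel '[{"jaw":30,"delta_pos":[0,0,0.0005],"turn":0},{"jaw":30,"delta_pos":[0,0,0.0005],"turn":0}]'
```

```text
clock: 15.82
position: [0.4864, -0.1542, 0.0312]
ee_rot: [0.632, 0.775, 0.0, 0.0]
ft_force: [-1.1, -0.8, 0.8]
grip_width: 0.514
clock: 15.98
position: [0.4864, -0.1544, 0.0311]
ee_rot: [0.633, 0.775, 0.0, 0.0]
ft_force: [-3.3, -0.4, 8.0]
grip_width: 0.516
```

Contact. Release and retreat.

```bash
python3 -m handwheel '[{"jaw":52,"delta_pos":[0,0,0],"turn":0},{"jaw":60,"delta_pos":[0,0,0],"turn":0},{"jaw":80,"delta_pos":[0,0,0],"turn":0},{"jaw":80,"delta_pos":[0,0,0],"turn":0},{"jaw":80,"delta_pos":[0,0,0],"turn":0}]'; python3 -m handwheel '[{"jaw":80,"delta_pos":[0,0,-0.015],"turn":0},{"jaw":80,"delta_pos":[0,0,-0.04],"turn":0},{"jaw":80,"delta_pos":[0,0,-0.08],"turn":0},{"jaw":80,"delta_pos":[0,0,-0.12],"turn":0},{"jaw":80,"delta_pos":[0,0,-0.16],"turn":0},{"jaw":80,"delta_pos":[0,0,-0.20],"turn":0},{"jaw":80,"delta_pos":[0,0,-0.22],"turn":0},{"jaw":80,"delta_pos":[0,0,-0.22],"turn":0},{"jaw":80,"delta_pos":[0,0,-0.22],"turn":0}]'; python3 -c "
from h import *
a=camera('side');b=camera('scene')
cv2.imwrite('pics/end_side.png',a[:,:,::-1]);cv2.imwrite('pics/end_scene.png',b[:,:,::-1])
for n,im in(('side',a),('scene',b)):
  im=np.ascontiguousarray(im[:,:,::-1])
  for c,s in blobs(im,(50,100,40),(75,255,255),100)[0]: print(n,c,s,ray(n,c,.062)[0].round(4))
  for c,s in blobs(im,(0,170,60),(6,255,255),100)[0]: print(n,'red',c,ray(n,c,.071)[0].round(4))
o=get_obs();print(o['clock'],o['position'],o['ft_force'])"
```

```text
clock: 16.4
position: [0.4863, -0.154, 0.0305]
ee_rot: [0.632, 0.775, 0.0, -0.0]
ft_force: [0.7, 0.5, -0.9]
grip_width: 0.939
clock: 17.15
position: [0.4868, -0.1541, 0.2515]
ee_rot: [0.632, 0.775, 0.001, 0.001]
ft_force: [0.2, -0.4, -1.3]
grip_width: 0.935
side [296.3 288.7] [285, 277, 24, 24, 446] [ 0.4829 -0.1581  0.062 ]
side [369.3 326.3] [357, 314, 26, 26, 527] [ 0.5113 -0.3064  0.062 ]
side red [211.9 172.4] [0.5842 0.1869 0.071 ]
side red [ 58.1 274.5] [0.1923 0.1999 0.071 ]
scene [192.1 149.9] [185, 145, 16, 12, 139] [ 0.5128 -0.3099  0.062 ]
scene [243.4 160.9] [235, 155, 17, 12, 152] [ 0.483  -0.1586  0.062 ]
scene red [428.6 168.7] [0.2842 0.2631 0.071 ]
17.25 [ 0.48578674 -0.15389508  0.24960187] [ 0.23040067 -0.79167134 -1.34654536]
```

View pics/end_side.png

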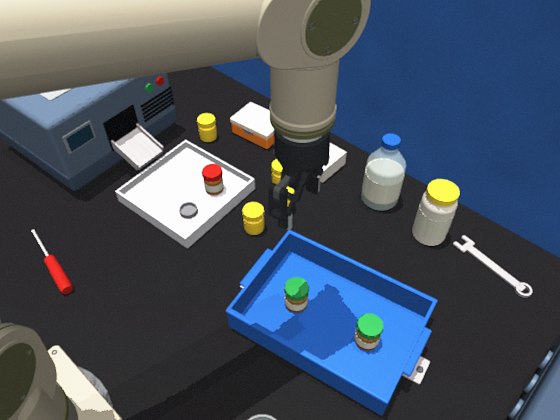

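View pics/end_scene.png

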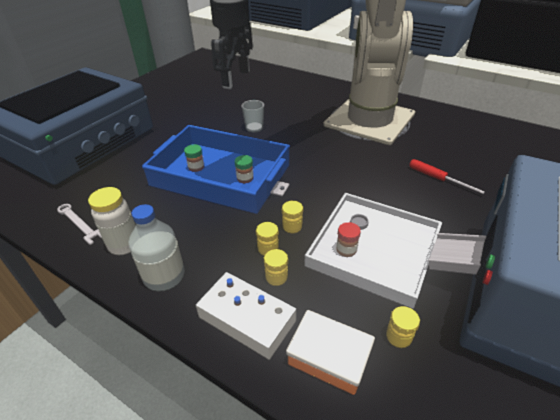

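Both green jars stand upright in the tote: side (296,289) and (369,326), scene (243,161) and (192,150). The red jar is unmoved at side (212,172), and the gripper is well clear.

```bash
python3 -c "
from workcell import *
print(hand_in())"
```

```text
the job is handed in; nothing more can be done
None
```

Both green-lidded jars are now standing upright on the tote floor, and I handed the job in at about 17.3 s of the 61 s limit. I picked them up one at a time and lowered each slowly until it touched, with about 11 N at contact for the first jar and 8 N for the second.

- **Jars:** the final side and scene pictures agree to within about 4 mm. They put the jars at about (0.51, -0.31) and (0.48, -0.16).
- **Reject jar:** the red-lidded jar is still standing in the tray. Its lid is at the same side-view pixel as at the start.
- **Robot:** the gripper is open and about 0.25 m above the bench, touching nothing.
- **Disagreements:** the static cameras and the wrist camera differed by about 4 mm on the jar positions, so I used the wrist readings for the grasps. My first scene-view corner picks for the tote were also off by about 2 cm, so I placed the jars from the wrist view of the tote's rim. No check failed.

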